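# Load a row of sample bottles into the reader lane

## Task

Push the row of three square amber bottles along the bench into the lane of the bottle reader until the front one is against the reader and all three stand straight, one behind the other, closed up. Push them together as one row: do not lift or tip any of them, pull the row apart or let it buckle.

Things in the scene. Friction and masses are not known exactly. Their poses are not given: they have to be found in the camera images.
- bottle_a: square amber bottle, one of three alike in a row before the lane (a, b, c in any order, 2 mm apart, in line with it within 15 mm and 5 degrees): 50 x 50 mm, flat sides, body 42 mm high, 59 with its round white cap (36 across), about 0.15 kg, slides on the bench. Nothing else stands within 60 mm of the row's sides or its way but kerbs. Origin: centre of its underside; z up, x along the row
- bottle_b: square amber bottle, one of three alike in a row before the lane (a, b, c in any order, 2 mm apart, in line with it within 15 mm and 5 degrees): 50 x 50 mm, flat sides, body 42 mm high, 59 with its round white cap (36 across), about 0.15 kg, slides on the bench. Nothing else stands within 60 mm of the row's sides or its way but kerbs. Origin: centre of its underside; z up, x along the row
- bottle_c: square amber bottle, one of three alike in a row before the lane (a, b, c in any order, 2 mm apart, in line with it within 15 mm and 5 degrees): 50 x 50 mm, flat sides, body 42 mm high, 59 with its round white cap (36 across), about 0.15 kg, slides on the bench. Nothing else stands within 60 mm of the row's sides or its way but kerbs. Origin: centre of its underside; z up, x along the row
- dock: fixed bottle reader: white box 85 mm high, 120 wide, and its lane: two steel kerbs 18 mm high, 8 thick, 64 apart inside, straight for 105 mm from the box, then flaring to a 95 mm mouth 138 mm from it, so a loaded row (150 mm) sticks out. Lane floor is the bench. Origin: foot of the box's front face (end stop), mid-lane; x along the lane into the box (lane at negative x), y across, z up
Not all that is in view belongs to the job. Leave any red look-alike of the bottle_a alone.

How it is judged (in metres and radians):
At the end, for the whole second after the job is handed in: All three square bottles stand upright at rest in the lane, one behind the other: centres within 14 mm of the lane's centre line, turned under 12 degrees from it, the rearmost centre at most 142 mm from the reader's face (closed up: 125 mm) (x of bottle_a in the frame of dock between -0.142 and -0.015 m and y of bottle_a in the frame of dock between -0.014 and 0.014 m and angle between the x axis of each of bottle_a, bottle_b, bottle_c and the x axis of dock, either way round below 0.21 rad and angle between each of bottle_a, bottle_b, bottle_c's own z axis and vertical below 0.1 rad and height (world z) of each of bottle_a, bottle_b, bottle_c below 0.008 m and linear speed of each of bottle_a, bottle_b, bottle_c below 0.02 m/s and x of bottle_b in the frame of dock between -0.142 and -0.015 m and y of bottle_b in the frame of dock between -0.014 and 0.014 m and x of bottle_c in the frame of dock between -0.142 and -0.015 m and y of bottle_c in the frame of dock between -0.014 and 0.014 m); the robot touches nothing.
It fails at once if a bottle is lifted more than 15 mm (height (world z) of any of bottle_a, bottle_b, bottle_c above 0.015 m).
It fails at once if a bottle is tipped more than 20 degrees (angle between any of bottle_a, bottle_b, bottle_c's own z axis and vertical above 0.35 rad).
It fails at once if the row comes apart: first and last bottle centres more than 130 mm apart (100 mm when closed up) (distance between bottle_a and bottle_b above 0.13 m or distance between any of bottle_a, bottle_b and bottle_c above 0.13 m).
It fails at once if the row buckles: a bottle turns more than 25 degrees from the lane (angle between the x axis of any of bottle_a, bottle_b, bottle_c and the x axis of dock, either way round above 0.44 rad).
It also fails if it takes over 37 s, if anything falls off the work surface, if the arm or the gripper's body presses on something with over 40 N, if the wrist force passes 120 N, or if a joint passes its speed limit or range.

## Robot

A 6-joint arm with a two-finger parallel gripper is mounted at the origin on the work surface. World frame = base frame: x ahead of the robot, y to its left, z up, the work surface at z = 0. Lengths are in mm, angles in rad, forces in N, time in s.
With the tool pointing down it reaches from about 275 to 1000 mm from the base axis. Payload 8.4 kg.
Tool frame: the origin (TCP) lies midway between the tips of the shut fingers; the grasp point (between the pads) lies 19 mm behind it; z points along the fingers, y is the direction in which the jaws open and shut (so a half turn about z gives the same grasp; the last joint's range is limited). The gripper opens to 85 mm and grips with 20 to 120 N. Pads are 22 mm wide; open, the fingers measure 114 mm over their backs; the gripper's body (76 mm by 85 mm) begins 54 mm behind the grasp point. The pads swing forward as they close: fully open they stand 13 mm farther back than shut.
Start: joints at [1.177, 0.353, 1.633, -0, 1.155, -0.002], TCP at [238.657, 577.643, 231.281] pointing down, gripper open.
Joint ranges: [-2.63, 2.63], [-0.92, 2.1], [0.06, 2.66], [-1.3, 4.44], [0, 2.69], [-3.02, 3.02]. Speed limits (rad/s): [2.22, 2.22, 2.79, 3.14, 3.14, 3.14].

## Interface

Orientations are given as a 3x3 rotation matrix whose columns are the frame's x, y, z axes.
In Python, from station import r gives the robot as it stands. The module is installed in compiled form; this text tells all that it offers.
- The arm moves only by the tool move_arm, never from a script. Its argument "increments" is a list of rows, each a list of 7 numbers: the shift along the tool's x, y, z in mm, then the turn, a rotation vector about the tool's x, y, z in degrees, then the finger opening in mm, from 0 to 85.4. In form: [[dx, dy, dz, rx, ry, rz, jaw], ...]. A call has exactly 8 rows; each row is the pose to reach, as a shift and turn from the pose measured when the call began, along the tool's axes at that moment; what a row does not reach only later rows make up. A row lasts 1/10 s, in which the tool goes at most 50 mm and 8.59 degrees, less where a joint would pass 70% of its speed; a pose out of reach is approached as far as the arm can. A call with a gripper value outside its range is refused whole. The fingers move at their own pace and stop on an object; "force" is the grip in N (left out, the last holds). Time passes only in rows, so rows that repeat a pose let the fingers close, or fill a call up. It gives the time, the measured TCP pose, the force and the opening at its end, in the units of the state.
- r.sense(): the state, without advancing time (a new reading comes with each control period).
- r.read_camera(name): name is "side" or "top" or "wrist"; returns a dict with "img" (420x560x3 uint8, blue, green, red), "depth" (420x560 float32, mm along the optical axis (not along the pixel's ray), 0 where there is no reading), "mtx" (3x3 intrinsics, pixels), "world_to_cam" (4x4, takes a point from world to camera coordinates). Camera axes: x right, y down, z forward; pixel columns grow to the right and rows downward; lengths in mm; the calibration is good to about 2 mm. A picture is of the moment at which its call begins.
- r.close_job(): hands the job in, once; it reports no verdict.
Trained networks look in a picture, given as the dict that the camera call returned (one of the last four; its "shot" number tells which), for a name from the list of things; names that differ only in an ending like _2 or _b are one class to them, and where a whole thing is asked for, a point or a joint stands for the part that bears it (a point fixed in the world has none). Each returns a list of dicts, best first, with "conf" (0 to 1); they miss things now and then, are a little off and sometimes report something else, mostly with a low value. They report only what shows in the picture. A call takes as long as a camera call. They do not tell look-alikes from the thing itself.
- r.search_frame(picture, query): "extent" ([centre column, centre row, width, height] in pixels, round what is visible of it).
- r.regions_of(picture, query): "region" (420x560 bool, what is visible of it) and "extent" ([centre column, centre row, width, height] in pixels, round what is visible of it).
- r.landmark_of(picture, query): "location" ([column, row] in pixels: a listed point, or the origin of a listed thing).
The state is a dict: "time_s": time; "joint_pos": joint angles; "qvel": joint speeds; "joint_torque": joint torques, N m; "position": TCP position; "tool_rot": TCP orientation; "wrist_force": force on the tool from outside, world axes, zero at the start; "ft_torque": the same for the moment, N m; "width": finger opening in mm.
Only numpy, scipy, OpenCV 4.12 (cv2) and the standard library are available. Lean on these libraries where they do the work, as an engineer would, in place of code of your own. Each camera call takes 0.05 s, during which the arm holds its last target.

## Working session

There is one attempt and no reset: what is moved stays moved. The work goes in short steps, Python scripts to look and compute and a tool call to move; the robot and the scene stay as the last step left them, time stands still between calls to the robot, and variables do not carry over. Pictures are saved under pics/ and viewed, and the job is handed in when it is done.

Besides the shell and the picture viewer there is one more tool, called by a JSON object that holds its "method" and its "body", one argument or row to a line. move_arm: Moves the arm, as the interface text tells. Its arguments: {"type":"object","properties":{"increments":{"type":"array","items":{"type":"array","items":{"type":"number"}}},"force":{"type":"number"}},"required":["increments"]}

```bash
mkdir -p pics
cat > h.py <<'E'
import numpy as np, cv2
from station import r
def pt(p,u,v,d=None):
    if d is None: d=float(p["depth"][int(v),int(u)])
    K=p["mtx"]; c=np.array([(u-K[0,2])*d/K[0,0],(v-K[1,2])*d/K[1,1],d,1])
    return (np.linalg.inv(p["world_to_cam"])@c)[:3]
def cloud(p,mask=None):
    d=p["depth"]; v,u=np.nonzero((d>0) if mask is None else (mask&(d>0)))
    z=d[v,u];K=p["mtx"]
    c=np.stack([(u-K[0,2])*z/K[0,0],(v-K[1,2])*z/K[1,1],z,np.ones_like(z)])
    return (np.linalg.inv(p["world_to_cam"])@c)[:3].T
E
python3 - <<'E'
from h import *
s=r.sense();print(s)
for n in ["top","side"]:
    p=r.read_camera(n);cv2.imwrite(f"pics/{n}0.png",p["img"])
    print(n,p["mtx"].tolist(),np.round(p["world_to_cam"],3).tolist())
    for q in ["bottle_a","dock"]:
        for o in r.regions_of(p,q):
            m=o["region"]; c=cloud(p,m)
            print(q,round(o["conf"],2),np.round(o["extent"]),np.round(np.median(c,0)),np.round(c.min(0)),np.round(c.max(0)))
        print([(round(o["conf"],2),np.round(o["location"])) for o in r.landmark_of(p,q)])
E
```

```text
{'time_s': 0.0, 'joint_pos': array([ 1.17660963e+00,  3.53629682e-01,  1.63414194e+00,  2.44815456e-05,
        1.15518013e+00, -2.38203482e-03]), 'qvel': array([ 7.51534832e-05,  1.28107733e-03,  1.10217015e-03,  1.16117718e-03,
       -2.33766716e-03,  3.33778187e-04]), 'joint_torque': array([-3.91617621e-03, -6.05250835e+01, -3.42054391e+01, -2.89136506e-04,
        9.45301610e-03, -1.95137687e-06]), 'position': array([238.46151563, 577.20903468, 230.5698645 ]), 'tool_rot': array([[-9.24217655e-01,  3.81865724e-01, -5.42654027e-04],
       [ 3.81866109e-01,  9.24216815e-01, -1.24627233e-03],
       [ 2.56212901e-05, -1.35904807e-03, -9.99999076e-01]]), 'wrist_force': array([ 0.05906073,  0.03166184, -0.27468178]), 'ft_torque': array([ 0.0451562 , -0.01921072,  0.02744657]), 'width': 85.38131923851998}
top [[418.75896564427114, 0.0, 276.0713733222243], [0.0, 418.75896564427114, 213.4441068433917], [0.0, 0.0, 1.0]] [[-0.014, -1.0, -0.022, -24.807], [-0.982, 0.017, -0.187, 610.618], [0.188, 0.019, -0.982, 689.083], [0.0, 0.0, 0.0, 1.0]]
bottle_a 0.84 [316. 227.  30.  32.] [ 583. -106
[... 641 characters left out ...]
-0.873, 229.388], [0.575, 0.658, -0.487, 723.1], [0.0, 0.0, 0.0, 1.0]]
bottle_a 0.88 [362. 280.  39.  44.] [ 548. -323.   37.] [ 529. -346.   -2.] [ 651. -251.   61.]
bottle_a 0.87 [271. 224.  29.  33.] [558. -64.  40.] [546. -86.  -2.] [600. -21.  61.]
bottle_a 0.6 [314. 236.  33.  42.] [ 585. -170.   35.] [ 570. -189.   -3.] [692. -71.  61.]
bottle_a 0.59 [373. 232.  26.  33.] [ 700. -235.   36.] [ 678. -259.   -3.] [ 738. -193.   60.]
[(0.98, array([310., 246.])), (0.85, array([274., 232.])), (0.83, array([295., 238.])), (0.78, array([372., 240.])), (0.55, array([360., 293.]))]
dock 0.61 [207. 193. 103.  69.] [513. 171.  44.] [460.  20.  -3.] [667. 454.  92.]
[(0.91, array([204., 205.]))]
```

View pics/top0.png

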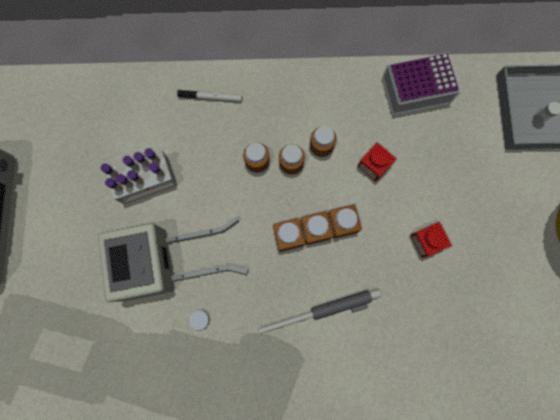

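View pics/side0.png

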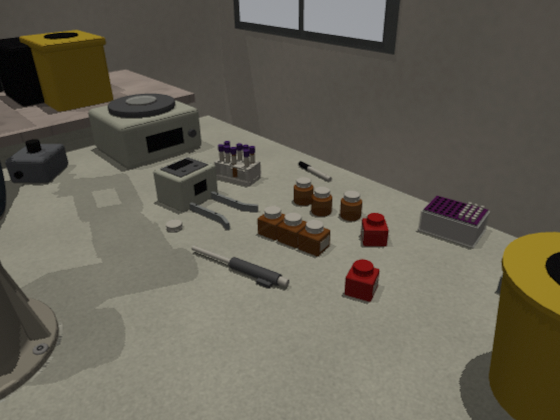

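Top view: the amber row is at (288,233), (317,227) and (346,221). The reader is at (135,262), with kerbs from (168,239)/(175,277) to (238,220)/(246,268). The red ones at (378,160) and (432,240) are decoys. Next I'll measure the geometry precisely.

Run:
```python
from h import *
p=r.read_camera("top"); im=p["img"].astype(int); d=p["depth"]
v,u=np.indices(d.shape); K=p["mtx"]
c=np.stack([(u-K[0,2])*d/K[0,0],(v-K[1,2])*d/K[1,1],d,np.ones_like(d)],-1)
W=(c@np.linalg.inv(p["world_to_cam"]).T)[...,:3]
def win(a,b,e,f): return (u>a)&(u<b)&(v>e)&(v<f)
# row body
m=win(265,370,195,260)&(W[...,2]>36)&(W[...,2]<48)
print("body z",np.median(W[m][:,2]))
rect=cv2.minAreaRect(W[m][:,:2].astype(np.float32));print("row",rect)
for (a,b) in [(288,233),(317,227),(346,221)]:
    m=win(a-14,a+14,b-14,b+14)&(W[...,2]>53)
    q=W[m];(x,y),rad=cv2.minEnclosingCircle(q[:,:2].astype(np.float32));print("cap",x,y,rad,q.mean(0),len(q))
# kerbs
for nm,w in (("up",(168,240,210,248)),("lo",(176,250,258,285))):
    m=win(*w)&(W[...,2]>11)&(W[...,2]<24); q=W[m][:,:2]
    print(nm,len(q))
    for k in range(w[0],w[1],6):
        mm=m&(u>=k)&(u<k+6)
        if mm.any(): print(k,np.round(W[mm].mean(0),1),mm.sum())
m=win(90,172,215,310)&(W[...,2]>78)&(W[...,2]<92)
print("box",cv2.minAreaRect(W[m][:,:2].astype(np.float32)),cv2.boxPoints(cv2.minAreaRect(W[m][:,:2].astype(np.float32))))
big=cv2.resize(p["img"][190:320,90:370],None,fx=2.8,fy=2.8,interpolation=cv2.INTER_CUBIC);cv2.imwrite("pics/crop.png",np.clip(big*1.5,0,255))
```

```text
body z 42.66392310575486
row ((587.8243408203125, -108.30127716064453), (50.42536163330078, 156.4843292236328), 12.922696113586426)
cap 575.4063720703125 -56.43431091308594 18.162317276000977 [575.22295676 -56.34753529  59.81728829] 323
cap 537.0498046875 -81.20450592041016 74.72428894042969 [ 584.14081813 -106.02153142   77.74383493] 325
cap 541.9197998046875 -108.83562469482422 94.0377197265625 [ 597.54908994 -157.96074853   66.48710675] 326
up 359
168 [572.6 163.2  18.3] 25
174 [574.6 153.   18.2] 30
180 [576.6 141.7  18.5] 30
186 [578.7 130.5  18.5] 29
192 [580.6 119.4  18.1] 30
198 [582.6 108.3  18. ] 28
204 [585.   96.9  19. ] 29
210 [586.9  85.6  18.1] 31
216 [589.   74.5  18.4] 30
222 [593.8  63.2  18. ] 37
228 [601.8  52.   18.6] 36
234 [607.5  42.6  18. ] 24
lo 338
176 [502.8 146.   19.1] 23
182 [504.7 135.9  19. ] 28
188 [506.7 124.8  18.6] 28
194 [508.5 114.   18.1] 29
200 [510.9 103.   18.6] 29
206 [513.   91.9  18.8] 29
212 [515.   80.9  18.7] 29
218 [516.8  69.9  18.3] 30
224 [518.7  58.9  18.4] 30
230 [517.5  47.8  18.9] 27
236 [514.7  36.6  18.9] 27
242 [512.   25.6  18.9] 29
box ((527.0753784179688, 214.31887817382812), (120.04928588867188, 100.25723266601562), 10.412109375) [[458.97958 252.77397]
 [477.09872 154.16765]
 [595.17114 175.86378]
 [577.052   274.4701 ]][ WARN:0@2.481] global loadsave.cpp:1063 imwrite_ Unsupported depth image for selected encoder is fallbacked to CV_8U.
```

View pics/crop.png

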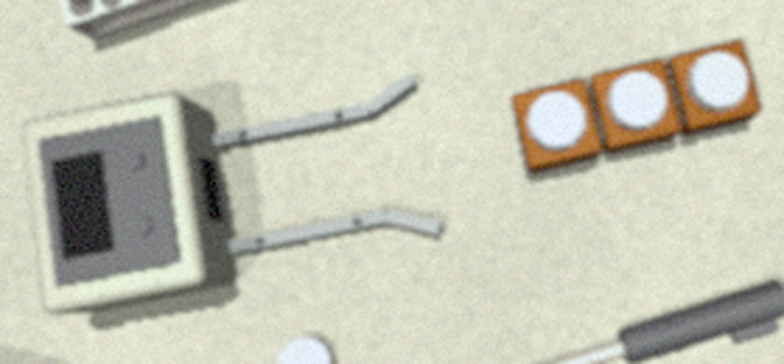

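{"method": "move_arm", "body": {
  "increments": [
    [-35, -32.2, 0, 0, 0, 7.5, 30],
    [-70, -64.4, 0, 0, 0, 15, 30],
    [-105, -96.6, 0, 0, 0, 22.5, 30],
    [-140, -128.8, 0, 0, 0, 30, 30],
    [-175, -161, 0, 0, 0, 37.5, 30],
    [-210, -193.2, 0, 0, 0, 45, 30],
    [-245, -225.4, 0, 0, 0, 52, 30],
    [-280, -257.6, 0, 0, 0, 57, 30]
  ]
}}

```text
time_s: 1.35
position: [399.6, 231.0, 231.6]
tool_rot: [[-0.179, 0.984, 0.001], [0.984, 0.179, 0.0], [0.0, 0.001, -1.0]]
wrist_force: [0.4, 0.2, 0.7]
width: 30.0
```

```bash
cat >> h.py <<'E'
O=np.array([536.1,165.0]);A=np.deg2rad(10.41);D=np.array([-np.sin(A),np.cos(A)]);N=np.array([-D[1],D[0]])
def lane(xy): e=np.asarray(xy)[:2]-O; return np.array([e@D,e@N])
def plan(al,la,z):
    from scipy.spatial.transform import Rotation as R
    s=r.sense();T=s["tool_rot"];P=s["position"]
    g=np.append(O+al*D+la*N,z)
    G=np.stack([np.append(D,0),np.cross([0,0,-1],np.append(D,0)),[0,0,-1]],1)
    print("t",s["time_s"],"lane",np.round(lane(P),1),"z",P[2].round(1),"F",s["wrist_force"].round(1),"w",s["width"])
    print("shift",np.round(T.T@(g-P),1),"rot",np.round(R.from_matrix(T.T@G).as_rotvec(degrees=True),2))
E
python3 -c "
from h import *
plan(-400,-3,231)"
```

```text
t 1.35 lane [ 89.5 122.3] z 231.6 F [0.4 0.2 0.7] w 29.98588357707844
shift [-489.3  126.3    0.6] rot [ 0.05 -0.01 -0.11]
```

{"method": "move_arm", "body": {
  "increments": [
    [-46, 12, 0, 0, 0, 0, 30],
    [-92, 24, 0, 0, 0, 0, 30],
    [-138, 36, 0, 0, 0, 0, 30],
    [-184, 48, 0, 0, 0, 0, 30],
    [-230, 60, 0, 0, 0, 0, 30],
    [-276, 72, 0, 0, 0, 0, 30],
    [-322, 84, 0, 0, 0, 0, 30],
    [-368, 96, 0, 0, 0, 0, 30]
  ]
}}

```text
time_s: 2.15
position: [560.4, -116.1, 231.8]
tool_rot: [[-0.178, 0.984, 0.001], [0.984, 0.178, 0.0], [0.0, 0.001, -1.0]]
wrist_force: [0.6, 0.3, -0.3]
width: 29.8
```

```bash
python3 -c "
from h import *
plan(-402,-3,100)"
```

```text
t 2.15 lane [-280.8   26.9] z 231.8 F [ 0.6  0.3 -0.3] w 29.81546026277086
shift [-121.1   30.   131.8] rot [ 0.08 -0.01 -0.14]
```

{"method": "move_arm", "body": {
  "increments": [
    [-40, 10, 0, 0, 0, -0.14, 30],
    [-80, 20, 0, 0, 0, -0.14, 30],
    [-121, 30, 0, 0, 0, -0.14, 30],
    [-121, 30, 35, 0, 0, -0.14, 30],
    [-121, 30, 70, 0, 0, -0.14, 30],
    [-121, 30, 105, 0, 0, -0.14, 30],
    [-121, 30, 132, 0, 0, -0.14, 30],
    [-121, 30, 132, 0, 0, -0.14, 30]
  ]
}}

```text
time_s: 2.95
position: [609.0, -228.8, 95.9]
tool_rot: [[-0.181, 0.984, -0.005], [0.984, 0.181, 0.003], [0.004, -0.005, -1.0]]
wrist_force: [-0.3, 0.2, 0.2]
width: 29.8
```

```bash
python3 -c "
from h import *
plan(-402,-3,14)
for n in ('top','side','wrist'):
  p=r.read_camera(n);cv2.imwrite(f'pics/{n}1.png',p['img'])"
```

```text
t 2.95 lane [-400.5   -0.5] z 95.9 F [-0.3  0.2  0.2] w 29.8034459093264
shift [-1.8  2.8 81.8] rot [-0.26 -0.22 -0.  ]
```

View pics/wrist1.png

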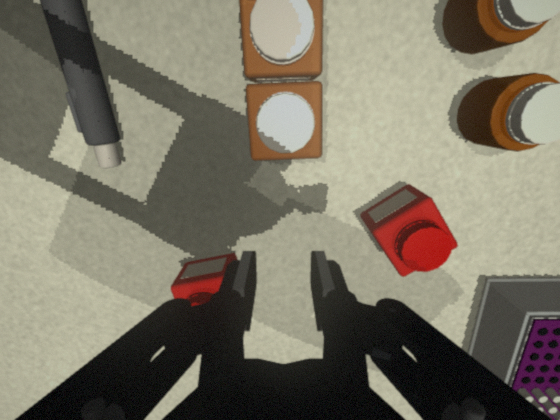

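View pics/side1.png

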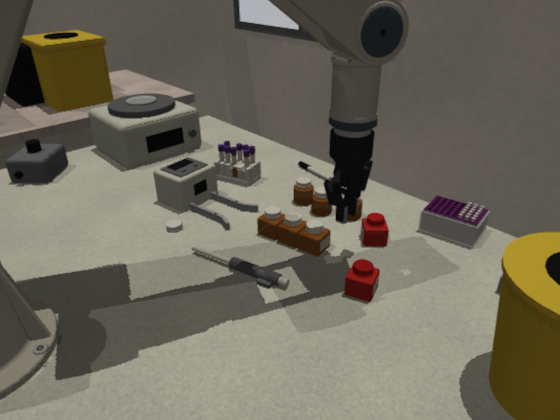

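Wrist view: the rear bottle (285,120) is straight ahead of the fingers (centre at column 283). The reds at (410,235) and (205,280) are clear. I'll descend.

{"method": "move_arm", "body": {
  "increments": [
    [-2, 2.8, 20, -0.26, -0.22, 0, 30],
    [-2, 2.8, 45, -0.26, -0.22, 0, 30],
    [-2, 2.8, 65, -0.26, -0.22, 0, 30],
    [-2, 2.8, 78, -0.26, -0.22, 0, 30],
    [-2, 2.8, 84, -0.26, -0.22, 0, 30],
    [-2, 2.8, 86, -0.26, -0.22, 0, 30],
    [-2, 2.8, 86, -0.26, -0.22, 0, 30],
    [-2, 2.8, 86, -0.26, -0.22, 0, 30]
  ]
}}

```text
time_s: 3.9
position: [616.7, -231.7, 16.3]
tool_rot: [[-0.181, 0.983, 0.009], [0.983, 0.181, -0.004], [-0.005, 0.009, -1.0]]
wrist_force: [0.3, -0.3, 0.0]
width: 30.0
```

```bash
python3 -c "
from h import *
plan(-368,-3,10)"
```

```text
t 3.9 lane [-404.7   -7.5] z 16.3 F [ 0.3 -0.3  0. ] w 30.04836336953659
shift [36.8 -4.6  6. ] rot [0.5  0.31 0.01]
```

{"method": "move_arm", "body": {
  "increments": [
    [3, -4.6, 4, 0.3, 0.2, 0, 30],
    [8, -4.6, 4, 0.3, 0.2, 0, 30],
    [13, -4.6, 4, 0.3, 0.2, 0, 30],
    [18, -4.6, 4, 0.3, 0.2, 0, 30],
    [22, -4.6, 4, 0.3, 0.2, 0, 30],
    [25, -4.6, 4, 0.3, 0.2, 0, 30],
    [25, -4.6, 4, 0.3, 0.2, 0, 30],
    [25, -4.6, 4, 0.3, 0.2, 0, 30]
  ]
}}

```text
time_s: 4.7
position: [607.8, -208.0, 12.1]
tool_rot: [[-0.181, 0.983, 0.004], [0.983, 0.181, -0.001], [-0.002, 0.004, -1.0]]
wrist_force: [0.8, 0.3, 0.6]
width: 30.3
```

```bash
python3 -c "
from h import *
plan(-368,-3,11)
p=r.read_camera('wrist');cv2.imwrite('pics/wrist2.png',p['img'])"
```

```text
t 4.7 lane [-379.8   -3.1] z 12.1 F [0.8 0.3 0.6] w 30.275668973831234
shift [11.8 -0.1  1.1] rot [0.2  0.11 0.02]
```

View pics/wrist2.png

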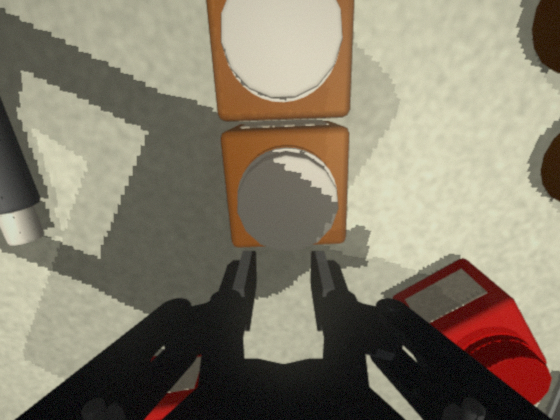

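{"method": "move_arm", "body": {
  "increments": [
    [3, 0, 1, 0.15, 0.1, 0, 30],
    [6, 0, 1, 0.15, 0.1, 0, 30],
    [9, 0, 1, 0.15, 0.1, 0, 30],
    [12, 0, 1, 0.15, 0.1, 0, 30],
    [15, 0, 1, 0.15, 0.1, 0, 30],
    [18, 0, 1, 0.15, 0.1, 0, 30],
    [21, 0, 1, 0.15, 0.1, 0, 30],
    [24, 0, 1, 0.15, 0.1, 0, 30]
  ]
}}

```text
time_s: 5.55
position: [603.4, -184.4, 11.1]
tool_rot: [[-0.181, 0.983, 0.001], [0.983, 0.181, -0.0], [-0.001, 0.001, -1.0]]
wrist_force: [-1.0, -1.3, -1.0]
width: 29.9
```

```bash
python3 -c "
from h import *
plan(-161,-3,11)
for n in ('top','wrist'):
  p=r.read_camera(n);cv2.imwrite(f'pics/{n}3.png',p['img'] if n=='wrist' else cv2.resize(p['img'][170:310,90:390],None,fx=2.6,fy=2.6))"
```

```text
t 5.55 lane [-355.8   -3.1] z 11.1 F [-1.  -1.3 -1. ] w 29.85428728163625
shift [194.8  -0.    0. ] rot [0.06 0.03 0.02]
```

View pics/wrist3.png

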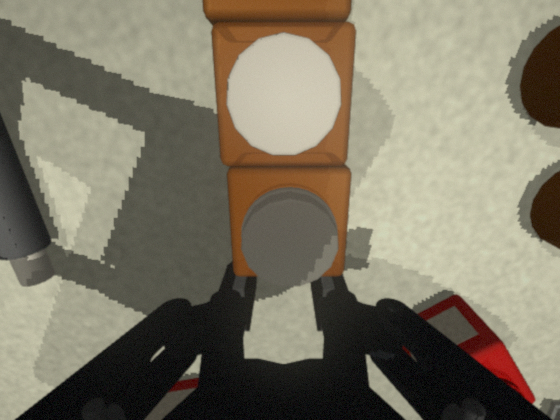

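View pics/top3.png

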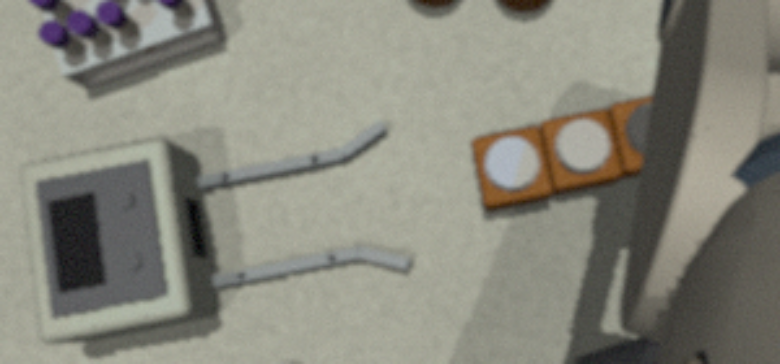

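Fingers at (238,285) and (325,285) bear squarely on the rear bottle, and the row has closed up. I'll keep pushing.

{"method": "move_arm", "body": {
  "increments": [
    [4, 0, 0, 0, 0, 0, 30],
    [8, 0, 0, 0, 0, 0, 30],
    [12, 0, 0, 0, 0, 0, 30],
    [16, 0, 0, 0, 0, 0, 30],
    [20, 0, 0, 0, 0, 0, 30],
    [24, 0, 0, 0, 0, 0, 30],
    [28, 0, 0, 0, 0, 0, 30],
    [32, 0, 0, 0, 0, 0, 30]
  ]
}}

```text
time_s: 6.45
position: [597.6, -152.3, 11.2]
tool_rot: [[-0.181, 0.983, 0.001], [0.983, 0.181, 0.0], [-0.0, 0.001, -1.0]]
wrist_force: [0.6, -1.5, -0.1]
width: 29.9
```

{"method": "move_arm", "body": {
  "increments": [
    [4, 0, 0, 0, 0, 0, 30],
    [8, 0, 0, 0, 0, 0, 30],
    [12, 0, 0, 0, 0, 0, 30],
    [16, 0, 0, 0, 0, 0, 30],
    [20, 0, 0, 0, 0, 0, 30],
    [24, 0, 0, 0, 0, 0, 30],
    [28, 0, 0, 0, 0, 0, 30],
    [32, 0, 0, 0, 0, 0, 30]
  ]
}}

```text
time_s: 7.25
position: [591.7, -120.5, 11.2]
tool_rot: [[-0.181, 0.983, 0.001], [0.983, 0.181, 0.0], [-0.0, 0.001, -1.0]]
wrist_force: [0.4, -1.7, 0.0]
width: 30.3
```

```bash
python3 -c "
from h import *
plan(-161,-3,11)
for n in ('top','wrist'):
  p=r.read_camera(n);cv2.imwrite(f'pics/{n}4.png',p['img'] if n=='wrist' else cv2.resize(p['img'][170:310,90:390],None,fx=2.6,fy=2.6))"
```

```text
t 7.25 lane [-290.8   -3.1] z 11.2 F [ 0.4 -1.7  0. ] w 30.299833213398063
shift [ 1.298e+02 -0.000e+00  1.000e-01] rot [0.05 0.01 0.02]
```

View pics/wrist4.png

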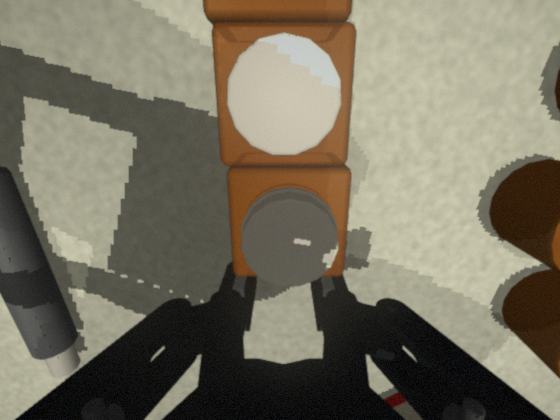

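View pics/top4.png

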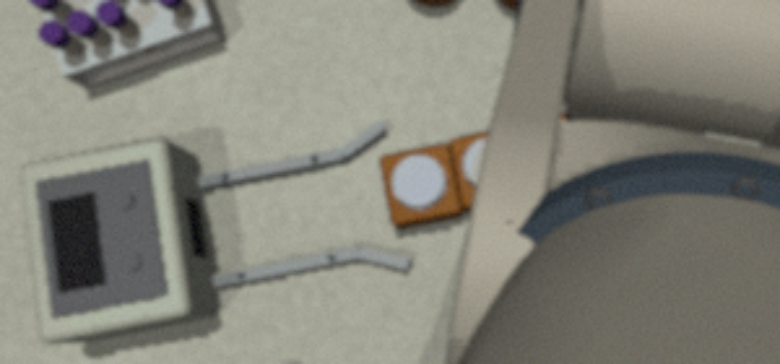

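```bash
cat >> h.py <<'E'
def caps(p,tag):
    W=cloud(p); L=np.stack([(W[:,:2]-O)@D,(W[:,:2]-O)@N,W[:,2]],1)
    m=(abs(L[:,1])<45)&(L[:,0]>-320)&(L[:,0]<-2)
    top=L[m&(L[:,2]>55)&(L[:,2]<64)]; bd=L[m&(L[:,2]>38)&(L[:,2]<46)]
    for nm,q in (("cap",top),("body",bd)):
        h=np.histogram(q[:,0],np.arange(-320,1,10))[0]
        print(nm,len(q),"x",q[:,0].min().round(1),q[:,0].max().round(1),"y",np.percentile(q[:,1],[1,50,99]).round(1)); print(h)
    return top,bd
E
python3 -c "
from h import *
p=r.read_camera('top');t,b=caps(p,'')
f=t[t[:,0]>t[:,0].max()-36];print(f.mean(0))
f=b[b[:,0]>b[:,0].max()-50];print(cv2.minAreaRect(f[:,:2].astype(np.float32)))"
```

```text
cap 412 x -260.7 -139.0 y [-18.6  -1.7  16.6]
[  0   0   0   0   0   1   1   0   0   0   0  21  68   2  21  96 114  84
   4   0   0   0   0   0   0   0   0   0   0   0   0   0]
body 557 x -264.4 -131.3 y [-26.8  -0.1  24.5]
[  0   0   0   0   0   5   0   0   0   0   0  12  30 130 123  52  38  53
 114   0   0   0   0   0   0   0   0   0   0   0   0   0]
[-1.56382708e+02  6.30682070e-02  5.97143645e+01]
((-156.28704833984375, -0.058422088623046875), (49.90718078613281, 49.98615646362305), 89.83934020996094)
```

The front bottle is at lateral 0.0 and yaw about 0, with its face 131 mm from the reader. I'll go straight on.

{"method": "move_arm", "body": {
  "increments": [
    [4, 0, 0, 0, 0, 0, 30],
    [8, 0, 0, 0, 0, 0, 30],
    [12, 0, 0, 0, 0, 0, 30],
    [16, 0, 0, 0, 0, 0, 30],
    [20, 0, 0, 0, 0, 0, 30],
    [24, 0, 0, 0, 0, 0, 30],
    [28, 0, 0, 0, 0, 0, 30],
    [32, 0, 0, 0, 0, 0, 30]
  ]
}}

```text
time_s: 8.2
position: [585.7, -88.5, 11.1]
tool_rot: [[-0.181, 0.983, 0.001], [0.983, 0.181, 0.0], [0.0, 0.001, -1.0]]
wrist_force: [-0.4, -3.1, 0.5]
width: 29.9
```

{"method": "move_arm", "body": {
  "increments": [
    [4, 0, 0, 0, 0, 0, 30],
    [8, 0, 0, 0, 0, 0, 30],
    [12, 0, 0, 0, 0, 0, 30],
    [16, 0, 0, 0, 0, 0, 30],
    [20, 0, 0, 0, 0, 0, 30],
    [24, 0, 0, 0, 0, 0, 30],
    [28, 0, 0, 0, 0, 0, 30],
    [32, 0, 0, 0, 0, 0, 30]
  ]
}}

```text
time_s: 9.0
position: [579.8, -56.7, 11.1]
tool_rot: [[-0.181, 0.983, 0.001], [0.983, 0.181, 0.0], [0.0, 0.001, -1.0]]
wrist_force: [-0.2, -2.6, 0.5]
width: 30.1
```

```bash
python3 -c "
from h import *
plan(-161,-3,11)
for n in ('top','wrist'):
  p=r.read_camera(n);cv2.imwrite(f'pics/{n}5.png',p['img'] if n=='wrist' else cv2.resize(p['img'][170:310,90:390],None,fx=2.6,fy=2.6))
  if n=='top': caps(p,'')"
```

```text
t 9.0 lane [-226.    -2.9] z 11.1 F [-0.2 -2.6  0.5] w 30.10953749974863
shift [65.   0.1  0.2] rot [ 0.03 -0.02  0.04]
cap 67 x -192.8 -155.5 y [-15.4  -7.7   0.4]
[ 0  0  0  0  0  0  0  0  0  0  0  0  3 38 22  0  4  0  0  0  0  0  0  0
  0  0  0  0  0  0  0  0]
body 80 x -177.8 -157.0 y [-24.7 -16.2  -7.2]
[ 0  0  0  0  0  0  0  0  0  0  0  0  0  0 23 46 11  0  0  0  0  0  0  0
  0  0  0  0  0  0  0  0]
```

View pics/wrist5.png

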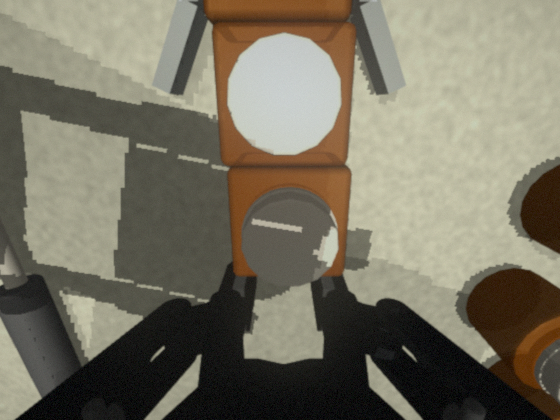

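The row sits centred between the kerb flares (180,45) and (382,45), straight and closed up.

{"method": "move_arm", "body": {
  "increments": [
    [4, 0, 0, 0, 0, 0, 30],
    [8, 0, 0, 0, 0, 0, 30],
    [12, 0, 0, 0, 0, 0, 30],
    [16, 0, 0, 0, 0, 0, 30],
    [20, 0, 0, 0, 0, 0, 30],
    [24, 0, 0, 0, 0, 0, 30],
    [28, 0, 0, 0, 0, 0, 30],
    [32, 0, 0, 0, 0, 0, 30]
  ]
}}

```text
time_s: 9.9
position: [573.7, -24.6, 11.1]
tool_rot: [[-0.182, 0.983, 0.0], [0.983, 0.182, 0.001], [0.001, 0.0, -1.0]]
wrist_force: [0.6, -2.4, -0.3]
width: 30.5
```

{"method": "move_arm", "body": {
  "increments": [
    [4, 0, 0, 0, 0, 0, 30],
    [8, 0, 0, 0, 0, 0, 30],
    [12, 0, 0, 0, 0, 0, 30],
    [16, 0, 0, 0, 0, 0, 30],
    [20, 0, 0, 0, 0, 0, 30],
    [24, 0, 0, 0, 0, 0, 30],
    [27, 0, 0, 0, 0, 0, 30],
    [29, 0, 0, 0, 0, 0, 30]
  ]
}}

```text
time_s: 10.7
position: [568.4, 4.3, 11.1]
tool_rot: [[-0.182, 0.983, 0.0], [0.983, 0.182, 0.001], [0.001, 0.0, -1.0]]
wrist_force: [0.5, -1.9, -0.6]
width: 29.9
```

{"method": "move_arm", "body": {
  "increments": [
    [0.4, 0, 0, 0, 0, 0, 30],
    [0.8, 0, 0, 0, 0, 0, 30],
    [1.2, 0, 0, 0, 0, 0, 30],
    [1.6, 0, 0, 0, 0, 0, 30],
    [2, 0, 0, 0, 0, 0, 30],
    [2.3, 0, 0, 0, 0, 0, 30],
    [2.6, 0, 0, 0, 0, 0, 30],
    [3, 0, 0, 0, 0, 0, 30]
  ]
}}

```text
time_s: 11.5
position: [567.8, 7.2, 11.1]
tool_rot: [[-0.182, 0.983, -0.0], [0.983, 0.182, 0.001], [0.001, 0.0, -1.0]]
wrist_force: [1.0, -2.5, -0.4]
width: 29.9
```

```bash
python3 -c "
from h import *
plan(-161,-3,11)
p=r.read_camera('wrist');cv2.imwrite(f'pics/wrist6.png',p['img'])"
```

```text
t 11.5 lane [-160.9   -2.7] z 11.1 F [ 1.  -2.5 -0.4] w 29.91641498270526
shift [-0.1  0.3  0.1] rot [ 0.01 -0.04  0.06]
```

View pics/wrist6.png

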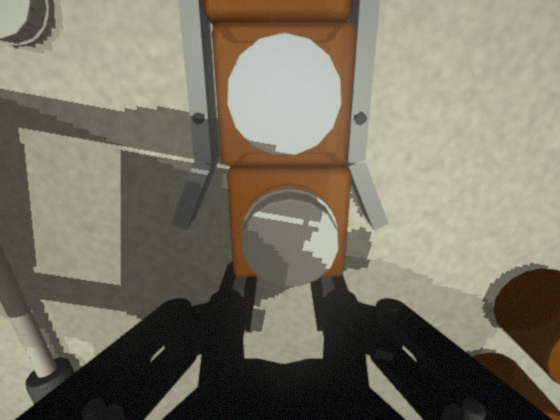

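Not touching the reader yet (2.5 N is friction only), so I'll creep on until the force rises.

{"method": "move_arm", "body": {
  "increments": [
    [0.2, 0, 0, 0, 0, 0, 30],
    [0.4, 0, 0, 0, 0, 0, 30],
    [0.6, 0, 0, 0, 0, 0, 30],
    [0.8, 0, 0, 0, 0, 0, 30],
    [1, 0, 0, 0, 0, 0, 30],
    [1.2, 0, 0, 0, 0, 0, 30],
    [1.4, 0, 0, 0, 0, 0, 30],
    [1.5, 0, 0, 0, 0, 0, 30]
  ]
}}

```text
time_s: 12.35
position: [567.5, 8.8, 11.1]
tool_rot: [[-0.182, 0.983, -0.0], [0.983, 0.182, 0.001], [0.001, 0.0, -1.0]]
wrist_force: [0.1, -1.6, -0.2]
width: 30.1
```

{"method": "move_arm", "body": {
  "increments": [
    [0.2, 0, 0, 0, 0, 0, 30],
    [0.4, 0, 0, 0, 0, 0, 30],
    [0.6, 0, 0, 0, 0, 0, 30],
    [0.8, 0, 0, 0, 0, 0, 30],
    [1, 0, 0, 0, 0, 0, 30],
    [1.2, 0, 0, 0, 0, 0, 30],
    [1.4, 0, 0, 0, 0, 0, 30],
    [1.5, 0, 0, 0, 0, 0, 30]
  ]
}}

```text
time_s: 13.15
position: [567.4, 9.7, 11.1]
tool_rot: [[-0.182, 0.983, 0.0], [0.983, 0.182, 0.0], [0.0, 0.0, -1.0]]
wrist_force: [0.6, -6.6, -0.6]
width: 29.9
```

The force rose to 6.6 N and motion stalled, so the row is against the reader. Next I'll back off and look.

{"method": "move_arm", "body": {
  "increments": [
    [-2, 0, 0, 0, 0, 0, 30],
    [-6, 0, 0, 0, 0, 0, 30],
    [-12, 0, 0, 0, 0, 0, 30],
    [-20, 0, 0, 0, 0, 0, 30],
    [-30, 0, 0, 0, 0, 0, 30],
    [-40, 0, 0, 0, 0, 0, 30],
    [-50, 0, 0, 0, 0, 0, 30],
    [-55, 0, 0, 0, 0, 0, 30]
  ]
}}

```text
time_s: 13.95
position: [577.7, -45.7, 11.2]
tool_rot: [[-0.181, 0.983, 0.0], [0.983, 0.181, -0.0], [-0.0, 0.0, -1.0]]
wrist_force: [0.3, 0.7, -0.6]
width: 30.3
```

{"method": "move_arm", "body": {
  "increments": [
    [0, 0, -20, 0, 0, 0, 30],
    [0, 0, -50, 0, 0, 0, 30],
    [0, 0, -90, 0, 0, 0, 30],
    [-30, 0, -120, 0, 0, 0, 30],
    [-70, 0, -140, 0, 0, 0, 30],
    [-110, 0, -150, 0, 0, 0, 30],
    [-150, 0, -150, 0, 0, 0, 30],
    [-180, 0, -150, 0, 0, 0, 30]
  ]
}}

```text
time_s: 14.75
position: [610.6, -225.4, 162.0]
tool_rot: [[-0.18, 0.984, 0.002], [0.984, 0.18, -0.001], [-0.001, 0.002, -1.0]]
wrist_force: [0.7, -0.7, 0.2]
width: 30.2
```

```bash
python3 -c "
from h import *
plan(-161,-3,11)
for n in ('top','side'):
  p=r.read_camera(n);cv2.imwrite(f'pics/{n}7.png',p['img'] if n=='side' else cv2.resize(p['img'][170:310,90:390],None,fx=2.6,fy=2.6))
  if n=='top':
    t,b=caps(p,'')
    for k in (-125,-75,-25):
      q=t[abs(t[:,0]-k)<24]; print(k,len(q),q.mean(0).round(1) if len(q) else '')
      q=b[abs(b[:,0]-k)<25]; print(np.polyfit(q[:,0],q[:,1],1).round(3),np.percentile(q[:,1],[1,99]).round(1))
    print(cv2.minAreaRect(b[:,:2].astype(np.float32)))
"
```

```text
t 14.75 lane [-397.4   -2.8] z 162.0 F [ 0.7 -0.7  0.2] w 30.21294572512364
shift [ 2.366e+02 -1.000e-01  1.507e+02] rot [ 0.1   0.06 -0.01]
cap 966 x -142.1 -7.0 y [-19.6  -1.6  16.1]
[  0   0   0   0   0   0   0   0   0   0   0   0   0   0   0   0   0   9
  92 111  94  13  11  94 113  91  13  11  94 113  92  15]
body 1146 x -149.5 -2.1 y [-28.2   3.9  24.5]
[  0   0   0   0   0   0   0   0   0   0   0   0   0   0   0   0   0 130
  59  36  49 115 140  61  38  49 107 143  63  40  46  70]
-125 319 [-124.7   -4.    59.7]
[ 0.007 -1.516] [-28.9  20.6]
-75 322 [-74.9  -1.6  59.7]
[0.032 2.291] [-26.8  22.7]
-25 325 [-24.9   0.7  59.6]
[0.067 4.581] [-24.3  25.2]
((-75.57734680175781, -1.9536056518554688), (148.47427368164062, 51.41615676879883), 2.296229839324951)
```

View pics/top7.png

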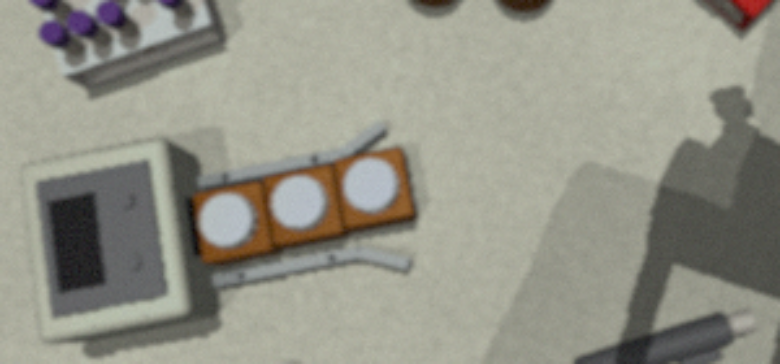

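View pics/side7.png

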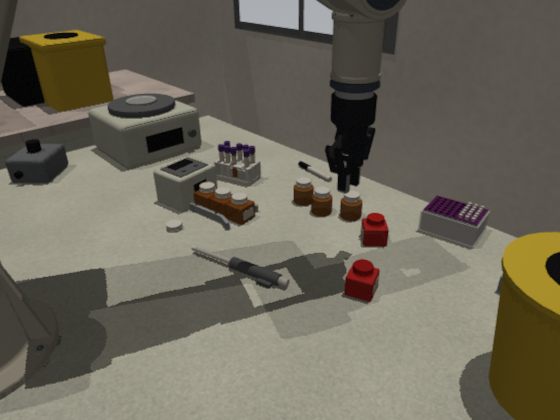

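All three bottles are in the lane and closed up: caps at (225,220), (298,202) and (371,184) in the crop. Centres are at x = -25, -75 and -125 mm, y = +0.7, -1.6 and -4.0 mm. The arm is clear.

```bash
python3 -c "
from h import *
print(r.close_job())"
```

```text
the job is handed in; nothing more can be done
None
```

I pushed the row into the lane from behind with two fingertips 30 mm apart, until the front bottle met the reader. The push took 2–3 N of sliding force and rose to 6.6 N at contact. I then backed the arm off and handed the job in at about 15 s.

Last checks:
- **Position:** depth from the top camera put the bottle centres at -25, -75 and -125 mm from the reader's face. They were +0.7, -1.6 and -4.0 mm off the lane's centre line.
- **Straightness:** a rectangle fitted round the whole row lies about 2° off the lane. I did not measure each bottle's own turn in the final picture, but they look square in it.
- **Upright and clear:** all three cap tops were level at 59.7 mm, so the bottles stand upright. The robot was touching nothing.
- **One disagreement:** the front bottle met the reader about 1 mm further on than the first estimate, within the 2 mm calibration error.

No checks failed.

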